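# Clamp the moulding in the trimming fixture

### The job

Slide the beige moulding that lies in the fixture's nest fully home against the end stop with your fingertips, without picking it up. Then push the toggle clamp's handle over, away from the nest and down, until it snaps past centre and locks the rubber tip firmly onto the moulding. Leave everything else on the bench where it is.

Things in the scene. Friction and masses are not known exactly. Their poses are not given: they have to be found in the camera images.
- fixture: Trimming fixture, fixed; its place and turn vary. Aluminium base plate 255 (x, -120 to +135) x 116 (y) x 16 mm with a steel toggle clamp on its -x half and a white plastic nest on its +x half. Origin: on the bench, under the plate; x from clamp to nest, z up. The clamp moves in the plane y = 0. 'Frame F' below is this frame, in mm.
- nest_home (a point): Foot of the nest's end stop, in the middle of its stop face, at F (5, 0, 16); axes as F. The face looks to +x; the stop is 60 mm wide and rises 22 mm above the plate. Two side rails run from here to x = 130 in F, 12 mm high above the plate, inner faces at y = +-29.5; the +x end is open.
- housing: Moulding to clamp: upturned beige box 85 (x) x 56 (y) x 28 mm high, about 120 g; sprue stub 11 mm high on top at x = +28. Origin: centre of its underside, on the plate between the rails (1.5 mm play a side), axes as F. Starts 15 to 35 mm off the stop; home: origin at x = 47.5 in F. Slides with 1 to 2 N towards -x; its +x end face stands clear of the rails 12 to 28 mm above the plate.
- clamp_arm: Steel holding arm, 19 mm wide, about 100 mm long; origin on its hinge at F (-40, 0, 50), x along the arm to its end. Open, it stands up between handle and nest, within 145 mm above the bench and not beyond x = 55 in F; it comes down onto the moulding as the handle is pushed over.
- clamp_tip: Round rubber cap on the sprung spindle at the arm's end, 16 mm across, 9 mm high; origin at the centre of its pressing face. Locked, it presses on the moulding's top at x = 40 in F with about 22 N.
- handle_pad (a point): Middle of the grip face to push: it looks at the nest while the handle stands, and up when locked. Black grip 22 mm wide, 15 thick, ending 24 mm beyond this point. Path for joint clamp_handle j: (x, z) in F, elevation of the face's normal above +x: j 0: (-59,160) 3 deg; .46: (-81,162) 16; .88: (-97,160) 28; 1.27: (-108,154) 38; 1.68: (-118,144) 49; then see the joint.
- clamp_handle (a joint): Handle's angle against the arm, rad: 0 open, dead point 2.25, locked 2.44 (up to 2.48 while pressed); starts 0.2 to 0.65. Path of handle_pad goes on: 1.91: (-123,136) 56 deg; 2.0: (-126,132) 59; 2.15: (-132,121) 66; 2.25: (-136,114) 70; 2.44: (-141,94) 82. Takes 1 to 3 N and stays put until 2.0, then about 6 N; past 2.25 it snaps home; let go before, it springs back.
- spare_housing: A second beige moulding, same shape and size, on the bench near the fixture; not to be touched. Origin: centre of its underside.
- deburrer: Deburring tool, grey handle 18 mm thick, 140 mm long overall, lying on the bench near the fixture. Origin: under the handle's middle. To be left alone.
- caliper: Digital caliper, 190 x 55 x 12 mm, lying on the bench. To be left alone.
- tape_roll: Roll of brown tape, 100 mm across, 48 mm high. To be left alone.
- wipe_bottle: White bottle, 60 mm across, 160 mm high, standing on the bench. To be left alone.
- gauge: Dark steel gauge block 70 x 50 mm with two bright pins, 50 mm high. To be left alone.
- gate_bin: Small grey open bin 130 x 100 x 55 mm with cut-off sprues. To be left alone.
Mind the look-alikes: they are no part of the job. What is shaped like the housing but blue is not meant.

How it is judged:
By the outcome, as a careful person would: the job done as asked, in the order asked, and still so for the second after the job is handed in, with the robot touching nothing.
It also fails if it takes over 48 s, if anything falls off the work surface, if the arm or the gripper's body presses on something with over 40 N, if the wrist force passes 120 N, or if a joint passes its speed limit or range.

### The arm

A 6-joint arm with a two-finger parallel gripper is mounted at the origin on the work surface. World frame = base frame: x ahead of the robot, y to its left, z up, the work surface at z = 0. Lengths are in mm, angles in rad, forces in N, time in s.
With the tool pointing down it reaches from about 275 to 750 mm from the base axis. Payload 10.2 kg.
Tool frame: the origin (TCP) lies at the very end of the fingers, on their centre line; the grasp point (between the pads) lies 19 mm behind it; z points along the fingers, y is the line along which they close (so a half turn about z gives the same grasp; the last joint's range is limited). The gripper opens to 85 mm and grips with 20 to 120 N. Pads are 22 mm wide; open, the fingers measure 114 mm over their backs; the gripper's body (76 mm by 85 mm) begins 54 mm behind the grasp point. The pads swing forward as they close: fully open they stand 13 mm farther back than shut.
Start: joints at [1.08, 0.313, 1.498, -0, 1.331, -0.223], TCP at [138.933, 506.289, 231.294] pointing down, gripper open.
Joint ranges: [-2.94, 2.94], [-0.97, 2.17], [0.19, 2.56], [-1.23, 4.37], [0.02, 3.11], [-2.88, 2.88]. Speed limits (rad/s): [2.39, 2.39, 3.01, 3.14, 3.14, 3.14].

### API

Orientations are given as a unit quaternion [w, x, y, z].
In Python, from rig import * gives the robot as it stands. The module is installed in compiled form; this text tells all that it offers.
- The arm moves only by the shell command python3 -m crank 'ROWS' [FORCE]. ROWS is JSON, a list that holds one entry, the list of rows, each a list of 7 numbers: the shift along the tool's x, y, z in units of 25 mm (1.0 is 25 mm), then the turn, a rotation vector about the tool's x, y, z in units of 8 degrees (1.0 is 8 degrees), then the finger opening in mm, from 0 to 85.4. A call has exactly 8 rows; each row shifts and turns the commanded pose from where the row before left it, along the tool's axes as they then stand; what a row does not reach is not made up. A row lasts 1/10 s, in which the tool goes at most 50 mm and 8.59 degrees, less where a joint would pass 70% of its speed; a pose out of reach is approached as far as the arm can. A call is refused whole if a number of a shift passes 1 or a number of a turn 1, either way. A call with a gripper value outside its range is refused whole. The fingers move at their own pace and stop on an object; FORCE is the grip in N (left out, the last holds). Time passes only in rows, so rows that do not move let the fingers close, or fill a call up. It gives the time, the measured TCP pose, the force, the opening and the grip force at its end, in the units of the state.
- sense(): the state, without advancing time (a new reading comes with each control period).
- capture(name): name is "scene" or "top" or "wrist"; returns the picture (420x560x3 uint8, blue, green, red); there is no depth.
- camera_model(name): a dict with "fx", "fy", "cx", "cy" (pixels), "world_from_camera" (4x4, takes a point from camera to world coordinates); the wrist camera has in their place "T_tool_cam" (4x4, takes a point from camera to tool coordinates, whose origin is the TCP and whose axes are the flange's). Camera axes: x right, y up, looking along -z (the intrinsics and any distortion apply to the point x, -y, -z); pixel columns grow to the right and rows downward; lengths in mm; the calibration is good to about 2 mm. A picture is of the moment at which its call begins: read the wrist's pose just before it. camera_model takes no time and is no camera call.
- finish_job(): hands the job in; it is judged then, once.
The state is a dict: "time_s": time; "joints": joint angles; "dq": joint speeds; "tau": joint torques, N m; "eef_pos": TCP position; "ee_rot": TCP orientation; "force": force on the tool from outside, world axes, zero at the start; "wrist_torque": the same for the moment, N m; "grip_width": opening from 0.0 (shut) to 1.0 (fully open); "grip_force": force on a finger pad.
Only numpy, scipy, OpenCV 4.12 (cv2) and the standard library are available. Lean on these libraries where they do the work, as an engineer would, in place of code of your own. Each camera call takes 0.05 s, during which the arm holds its last target. There are 200 camera calls.

## Working session

There is one attempt and no reset: what is moved stays moved. The work goes in short steps, Python scripts to look and compute and a shell command to move; the robot and the scene stay as the last step left them, time stands still between calls to the robot, and variables do not carry over. Pictures are saved under pics/ and viewed, at most 10 in all, crops included, and the job is handed in when it is done.

```bash
mkdir -p pics
python3 - <<'E'
from rig import *
import cv2
s=sense(); print(s['eef_pos'],s['ee_rot'],s['time_s'],s['force'])
for n in ("scene","top"):
    cv2.imwrite(f"pics/{n}0.png",capture(n)); print(n,camera_model(n))
print(camera_model("wrist"))
E
```

```text
[138.80975618 506.04708755 230.73532112] [-2.31522343e-04  1.33507134e-01  9.91047635e-01 -6.13630466e-04] 0.0 [-0.69785757 -0.6005996  -0.15794683]
scene {'fx': 466.6901629616178, 'fy': 466.6901629616178, 'cx': 284.3695663078546, 'cy': 207.64597259106304, 'world_from_camera': array([[ 8.33479267e-01, -4.61608320e-01,  3.03694041e-01,
         9.08383378e+02],
       [ 5.52531063e-01,  6.91637546e-01, -4.65131088e-01,
        -4.95856014e+02],
       [ 4.66217882e-03,  5.55477509e-01,  8.31518491e-01,
         1.03856184e+03],
       [ 0.00000000e+00,  0.00000000e+00,  0.00000000e+00,
         1.00000000e+00]])}
top {'fx': 514.1951365325332, 'fy': 514.1951365325332, 'cx': 273.07383459777475, 'cy': 205.67298361065266, 'world_from_camera': array([[ 4.91310944e-04,  9.85254852e-01, -1.71092475e-01,
         3.52872611e+02],
       [-9.99993285e-01, -1.37276688e-04, -3.66211412e-03,
        -1.56173853e+01],
       [-3.63160272e-03,  1.71093125e-01,  9.85248169e-01,
         1.36977480e+03],
       [ 0.00000000e+00,  0.00000000e+00,  0.00000000e+00,
         1.00000000e+00]])}
{'fx': 317.7967082360717, 'fy': 317.7967082360717, 'cx': 280.5111046819479, 'cy': 207.79074500456738, 'T_tool_cam': array([[-7.01554582e-04,  9.60592810e-01,  2.77958562e-01,
         7.15331611e+01],
       [ 9.99999270e-01,  9.47402428e-04, -7.50161786e-04,
         5.39463883e-01],
       [-9.83938634e-04,  2.77957832e-01, -9.60592773e-01,
        -1.42082466e+02],
       [ 0.00000000e+00,  0.00000000e+00,  0.00000000e+00,
         1.00000000e+00]])}
```

View pics/scene0.png

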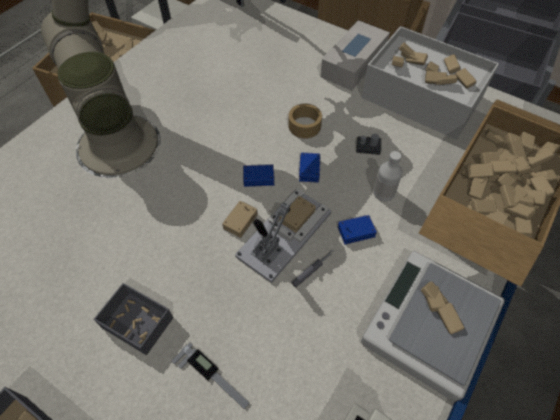

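View pics/top0.png

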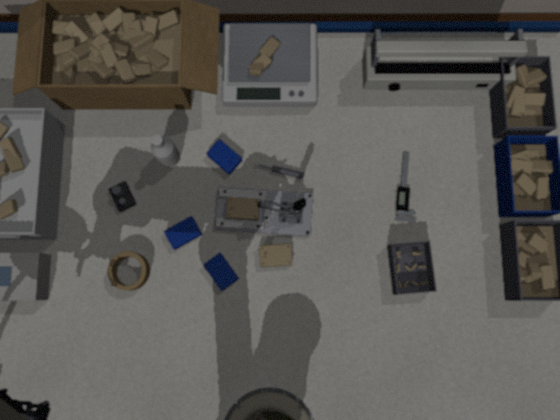

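Scene: the fixture is at about (285,235), its nest holding a beige housing at (297,213). The handle is up at about (262,228). A loose beige moulding lies at (240,218). Top: the fixture spans about (216..313, 188..234), and the nest housing is at (242,208). The spare is at (276,255), and the blue look-alikes are at (224,156), (183,233) and (220,271). The housing meant is the beige one between the rails. I'll confirm that in one enlarged crop of both views.

Run:
```python
import cv2,numpy as np
a=cv2.imread("pics/scene0.png")[175:295,215:345]; b=cv2.imread("pics/top0.png")[150:270,200:330]
r=lambda i:cv2.resize(i,None,fx=3.07,fy=4.6*0.667,interpolation=cv2.INTER_CUBIC)
im=np.vstack([cv2.resize(np.hstack([a,b]),(798,368),interpolation=cv2.INTER_CUBIC)])
im=cv2.convertScaleAbs(im,alpha=1.4,beta=10)
cv2.imwrite("pics/crop0.png",im)
```

```text
(no output)
```

View pics/crop0.png

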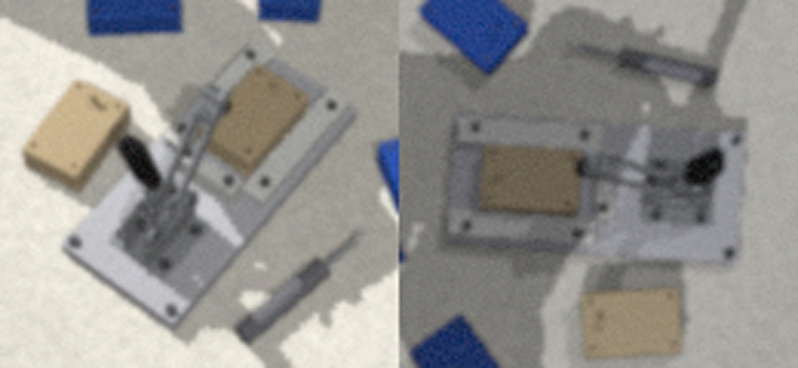

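The left half shows the nest housing (250,120) lying between the white rails, with the spare (75,135) on the bench. In the right half they are at (530,180) and (632,322). The nest one fits the description, as it lies between the rails. Plate corners can be read off both halves. Next I triangulate them.

```bash
cat > h.py <<'E'
import numpy as np
from rig import *
from scipy.spatial.transform import Rotation as R
def Rq(q): return R.from_quat([q[1],q[2],q[3],q[0]]).as_matrix()
def cam(n,s=None):
    m=camera_model(n)
    if n!="wrist": return m,m["world_from_camera"]
    T=np.eye(4);T[:3,:3]=Rq(s["ee_rot"]);T[:3,3]=s["eef_pos"]
    return m,T@m["T_tool_cam"]
def ray(m,T,p):
    d=T[:3,:3]@np.array([(p[0]-m["cx"])/m["fx"],-(p[1]-m["cy"])/m["fy"],-1])
    return T[:3,3],d/np.linalg.norm(d)
def onz(m,T,p,z):
    o,d=ray(m,T,p); return o+d*(z-o[2])/d[2]
def tri(rs):
    A=sum(np.eye(3)-np.outer(d,d) for o,d in rs); b=sum((np.eye(3)-np.outer(d,d))@o for o,d in rs)
    return np.linalg.solve(A,b)
def proj(m,T,P):
    c=T[:3,:3].T@(np.array(P)-T[:3,3]); return np.array([m["cx"]-m["fx"]*c[0]/c[2], m["cy"]+m["fy"]*c[1]/c[2]])
def fit(F,W):  # 2D rigid F->W
    F=np.array(F,float);W=np.array(W)[:,:2];a=(F-F.mean(0));b=W-W.mean(0)
    th=np.arctan2((a[:,0]*b[:,1]-a[:,1]*b[:,0]).sum(),(a*b).sum()); c,s=np.cos(th),np.sin(th);M=np.array([[c,-s],[s,c]])
    t=W.mean(0)-M@F.mean(0); return th,t,np.linalg.norm(F@M.T+t-W,axis=1)
E
python3 - <<'E'
from h import *
np.set_printoptions(precision=1,suppress=True)
k=3.069
S=[(65,247),(178,327),(355,107),(250,42)];Tp=[(740,263),(745,118),(453,115),(447,247)]
S=[(x/k+215,y/k+175) for x,y in S];Tp=[((x-399)/k+200,y/k+150) for x,y in Tp]
cs,ct=cam("scene"),cam("top")
F=[(-120,58),(-120,-58),(135,-58),(135,58)]
for a,b in zip(S,Tp): print(tri([ray(*cs,a),ray(*ct,b)]),onz(*cs,a,16),onz(*ct,b,16))
print(fit(F,[onz(*cs,a,16) for a in S]),fit(F,[onz(*ct,a,16) for a in Tp]))
# spindle tip/handle top
pts={'handle end':((130,143),(712,158)),'tip':((222,103),(585,168)),'hous c1':((248,168),(578,212)),'hous c2':((308,98),(480,145))}
for n,(a,b) in pts.items():
    a=(a[0]/k+215,a[1]/k+175);b=((b[0]-399)/k+200,b[1]/k+150); print(n,tri([ray(*cs,a),ray(*ct,b)]))
E
```

```text
[ 510.3 -108.9   11.3] [ 514.5 -108.    16. ] [ 507.4 -111.2   16. ]
[ 632.4 -117.4   24. ] [ 629.4 -115.4   16. ] [ 634.9 -117.2   16. ]
[638.8 139.4  12.7] [640.  137.9  16. ] [637.7 138.7  16. ]
[524.4 144.7  12.9] [528.  145.8  16. ] [521.2 141.6  16. ]
(np.float64(1.5197530202648892), array([577.6,   7.6]), array([1.6, 0.2, 2.9, 1.5])) (np.float64(1.5374511433794054), array([575. ,   5.5]), array([5.9, 6. , 0.2, 0.8]))
handle end [568.2 -79.6 183.7]
tip [575.6  21.9 112.2]
hous c1 [571.6  42.7 -24. ]
hous c2 [607.3 112.7  34.1]
```

```bash
for i in 1 2; do :; done
python3 -m crank '[[[-1,-0.5,0,0,0,0,0],[-1,-0.5,0,0,0,0,0],[-1,-0.5,0,0,0,0,0],[-1,-0.5,0,0,0,0,0],[-1,-0.5,0,0,0,0,0],[-1,-0.5,0,0,0,0,0],[-1,-0.5,0,0,0,0,0],[-1,-0.5,0,0,0,0,0]]]' 20
python3 -m crank '[[[-1,-0.5,0,0,0,0,0],[-1,-0.5,0,0,0,0,0],[-1,-0.5,0,0,0,0,0],[-1,-0.5,0,0,0,0,0],[-1,-0.5,0,0,0,0,0],[-1,-0.5,0,0,0,0,0],[-1,-0.5,0,0,0,0,0],[-1,-0.5,0,0,0,0,0]]]'
python3 -m crank '[[[-1,-0.5,0,0,0,0,0],[-1,-0.5,0,0,0,0,0],[-1,-0.5,0,0,0,0,0],[-1,-0.5,0,0,0,0,0],[-1,-0.5,0,0,0,0,0],[0,0,0,0,0,1,0],[0,0,0,0,0,1,0],[0,0,0,0,0,1,0]]]'
python3 -m crank '[[[0,0,0,0,0,1,0],[0,0,0,0,0,1,0],[0,0,0,0,0,1,0],[0,0,0,0,0,1,0],[0,0,0,0,0,1,0],[0,0,0,0,0,1,0],[0,0,0,0,0,0.6,0],[0,0,0,0,0,0,0]]]'
python3 - <<'E'
from h import *
import cv2
s=sense(); np.save("s1.npy",s,allow_pickle=True); im=capture("wrist"); cv2.imwrite("pics/w1.png",im)
print(s['eef_pos'],Rq(s['ee_rot']).round(3),s['joints'].round(2),s['time_s'])
E
```

```text
time_s: 0.9
eef_pos: [305.9, 356.0, 231.1]
ee_rot: [-0.0, 0.134, 0.991, -0.0]
force: [-0.0, 0.5, 0.3]
grip_width: 0.002
grip_force: 0.0
time_s: 1.7
eef_pos: [472.4, 206.7, 231.0]
ee_rot: [-0.0, 0.134, 0.991, -0.0]
force: [-0.2, -0.1, -0.5]
grip_width: -0.003
grip_force: 0.0
time_s: 2.5
eef_pos: [575.7, 114.0, 230.7]
ee_rot: [-0.001, 0.34, 0.941, -0.0]
force: [0.3, -0.7, 0.0]
grip_width: -0.001
grip_force: 0.0
time_s: 3.3
eef_pos: [575.6, 114.3, 230.9]
ee_rot: [-0.0, 0.72, 0.694, -0.0]
force: [-0.2, 0.6, -0.6]
grip_width: 0.004
grip_force: 0.0
[575.63570289 114.25091988 230.93116665] [[ 0.038  0.999 -0.001]
 [ 0.999 -0.038  0.   ]
 [ 0.    -0.001 -1.   ]] [-0.    0.45  1.3   0.    1.39  0.03] 3.3
```

View pics/w1.png

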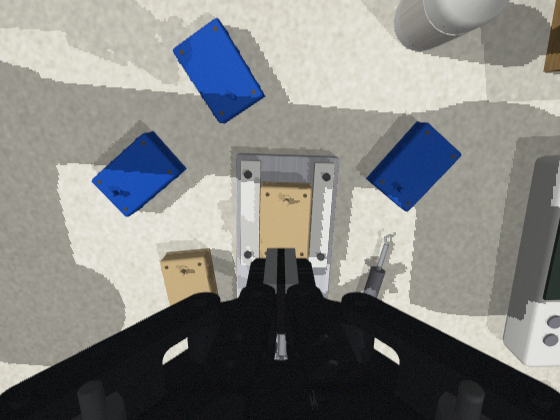

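The wrist view shows the nest end of the plate, with corners near (238,155) and (338,157). The housing is between the rails, with its +x end edge near row 185 (262..312) and its sprue at (289,197). The fingers are shut at (281,255), and the spare is at (188,275). I'll enlarge the nest to read its corners.

Run:
```python
import cv2
im=cv2.imread("pics/w1.png")[140:270,220:360]
im=cv2.resize(im,None,fx=4.5,fy=4.5,interpolation=cv2.INTER_CUBIC); cv2.imwrite("pics/w1c.png",im)
```

```text
(no output)
```

View pics/w1c.png

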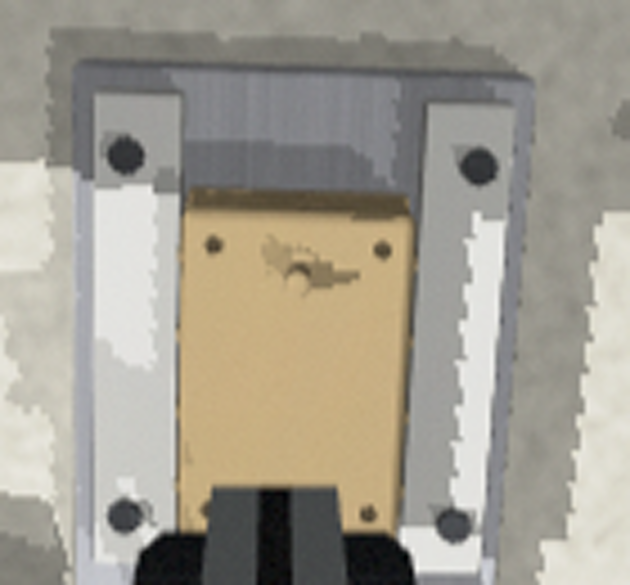

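Enlarged, the plate corners are at crop (78,65) and (532,77). The rail ends' inner top corners are at (183,93) and (428,103), and the housing's top end edge runs (187,210)-(411,217).

Run:
```python
from h import *
np.set_printoptions(precision=1,suppress=True)
s=np.load("s1.npy",allow_pickle=True).item(); w=cam("wrist",s)
P=[((78,65),16,(135,58)),((532,77),16,(135,-58)),((183,93),28,(130,29.5)),((428,103),28,(130,-29.5)),((75,380),16,None),((178,480),28,None),((403,480),28,None),((187,210),44,None),((411,217),44,None)]
W=[onz(*w,(x/4.5+220,y/4.5+140),z) for (x,y),z,_ in P]
F=[p[2] for p in P[:4]]
f=fit(F,W[:4]); print(f,np.array(W))
for th in (1.52,1.53,1.54,f[0]):
    c,sn=np.cos(th),np.sin(th);M=np.array([[c,-sn],[sn,c]]); t=np.mean([W[i][:2]-M@F[i] for i in range(4)],0)
    print(th,t,np.array([M.T@(q[:2]-t) for q in W[4:]]).round(1).tolist())
```

```text
(np.float64(1.5028241185459312), array([574.8,   8.1]), array([1.7, 1.7, 0.3, 0.4])) [[527.8 146.4  16. ]
 [640.2 139.1  16. ]
 [554.2 140.1  28. ]
 [613.1 135.4  28. ]
 [520.7  64.2  16. ]
 [547.3  39.8  28. ]
 [605.8  37.5  28. ]
 [554.7 114.8  44. ]
 [607.2 111.1  44. ]]
1.52 [577.1   7.9] [[53.3, 59.2], [30.3, 31.4], [31.0, -27.1], [105.6, 27.8], [104.5, -24.9]]
1.53 [578.4   7.9] [[53.9, 60.0], [30.6, 32.4], [30.7, -26.1], [105.8, 28.1], [104.3, -24.6]]
1.54 [579.7   7.8] [[54.5, 60.8], [30.9, 33.4], [30.5, -25.1], [106.1, 28.3], [104.0, -24.3]]
1.5028241185459312 [574.8   8.1] [[52.3, 57.8], [29.7, 29.6], [31.5, -28.9], [105.1, 27.3], [104.9, -25.4]]
```

```bash
python3 -m crank '[[[0.75,0.28,0,0,0,0.2,0],[0,0,1,0,0,0,0],[0,0,1,0,0,0,0],[0,0,1,0,0,0,0],[0,0,1,0,0,0,0],[0,0,1,0,0,0,0],[0,0,1,0,0,0,0],[0,0,0,0,0,0,0]]]'
python3 - <<'E'
from h import *
import cv2
s=sense(); np.save("s2.npy",s,allow_pickle=True); im=capture("wrist"); cv2.imwrite("pics/w2.png",im); cv2.imwrite("pics/sc2.png",capture("scene"))
print(s['eef_pos'],Rq(s['ee_rot']).round(3)[:,0],s['joints'].round(2))
E
```

```text
time_s: 4.15
eef_pos: [581.6, 132.6, 78.1]
ee_rot: [-0.002, 0.729, 0.684, -0.002]
force: [1.5, 0.4, 0.7]
grip_width: 0.001
grip_force: 0.0
[581.59443885 132.59466702  78.08309046] [ 0.063  0.998 -0.001] [ 0.03  0.62  1.45 -0.    1.08  0.09]
```

View pics/w2.png

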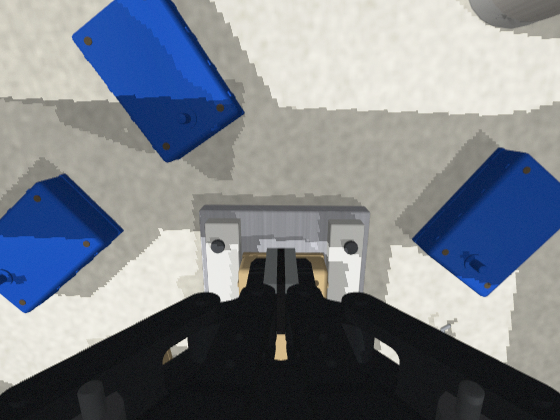

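From the lower pose, the plate corners are at (201,207) and (370,207). The rail ends' inner corners are at about (239,223) and (330,223), and the housing's end is at about row 253, with corners (241,254) and (327,254). I triangulate these with the first view.

Run:
```python
from h import *
np.set_printoptions(precision=1,suppress=True)
s1,s2=[np.load(f"s{i}.npy",allow_pickle=True).item() for i in (1,2)]; a,b=cam("wrist",s1),cam("wrist",s2)
th=1.503;c,sn=np.cos(th),np.sin(th);M=np.array([[c,-sn],[sn,c]]);t=np.array([574.8,8.1])
for p,q,z in [((78,65),(201,207),16),((532,77),(370,207),16),((183,93),(239,223),28),((428,103),(330,223),28),((187,210),(241,254),44),((411,217),(327,254),44)]:
    p=(p[0]/4.5+220,p[1]/4.5+140); X=tri([ray(*a,p),ray(*b,q)]); Y=onz(*b,q,z); print(X, M.T@(X[:2]-t), M.T@(Y[:2]-t))
print(M.T@(s2['eef_pos'][:2]-t))
```

```text
[525.9 145.8   6.4] [134.1  58.2] [137.3  56.2]
[643.  138.    4.6] [134.2 -59.2] [137.9 -56.7]
[554.2 140.   27.8] [130.2  29.5] [130.3  29.4]
[613.4 134.5  22.3] [128.7 -29.9] [130.6 -28.7]
[550.3 106.2   1.6] [96.3 31. ] [116.   26.5]
[612.6 100.4  -3.5] [ 94.7 -31.5] [116.4 -25.3]
[124.7   1.7]
```

```bash
python3 -m crank '[[[0,0.07,0.8,0,0,0,0],[0,0,0.97,0,0,0,0],[0,0,0,0,0,0,0],[-0.2,0,0,0,0,0,0],[-0.2,0,0,0,0,0,0],[-0.1,0,0,0,0,0,0],[0,0,0,0,0,0,0],[0,0,0,0,0,0,0]]]'
python3 -m crank '[[[-0.1,0,0,0,0,0,0],[-0.1,0,0,0,0,0,0],[-0.1,0,0,0,0,0,0],[-0.05,0,0,0,0,0,0],[-0.05,0,0,0,0,0,0],[0,0,0,0,0,0,0],[0,0,0,0,0,0,0],[0,0,0,0,0,0,0]]]'
```

```text
time_s: 5.05
eef_pos: [584.5, 120.0, 37.5]
ee_rot: [0.0, 0.73, 0.684, 0.0]
force: [-0.4, 0.4, 0.3]
grip_width: 0.002
grip_force: 0.0
time_s: 5.85
eef_pos: [583.6, 110.0, 36.8]
ee_rot: [-0.0, 0.73, 0.684, -0.0]
force: [-0.4, -0.3, 0.2]
grip_width: -0.002
grip_force: 0.0
```

```bash
python3 -m crank '[[[0,0,0.1,0,0,0,0],[-0.1,0,0,0,0,0,0],[-0.1,0,0,0,0,0,0],[-0.1,0,0,0,0,0,0],[0,0,0,0,0,0,0],[0,0,0,0,0,0,0],[0,0,0,0,0,0,0],[0,0,0,0,0,0,0]]]'
python3 - <<'E'
from h import *
import cv2
print(sense()['force'],sense()['eef_pos'])
a=capture("scene");b=capture("top")
im=cv2.resize(np.hstack([a[175:295,215:345],b[150:270,200:330]]),(798,368),interpolation=cv2.INTER_CUBIC)
cv2.imwrite("pics/c3.png",cv2.convertScaleAbs(im,alpha=1.4,beta=10))
E
```

```text
time_s: 6.65
eef_pos: [583.5, 107.3, 35.0]
ee_rot: [-0.002, 0.73, 0.684, 0.003]
force: [3.5, 27.2, 1.8]
grip_width: -0.001
grip_force: 13.7
[ 3.45094387 27.20599615  1.76442334] [583.47628223 107.2778819   34.95939803]
```

View pics/c3.png

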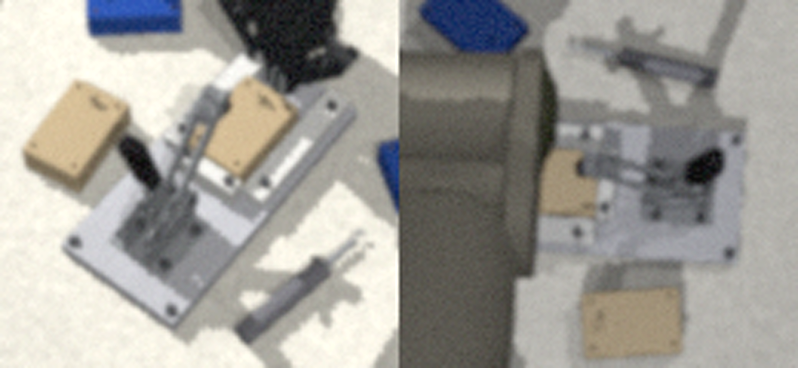

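The fingertips are at the housing's +x end. The housing now reaches under the arm to the end stop: crop left (245,125), right (570,180). A firm 27 N at TCP F x≈99.6 means it is on the stop. Now I retract, rise and check from the wrist camera.

```bash
python3 -m crank '[[[0.4,0,0,0,0,0,0],[0.6,0,0,0,0,0,0],[0.2,-0.05,-1,0,0,0,0],[0,0,-1,0,0,0,0],[0,0,-1,0,0,0,0],[0,0,-1,0,0,0,0],[0,0,-1,0,0,0,0],[0,0,-1,0,0,0,0]]]'
python3 -m crank '[[[0,0,-1,0,0,0,0],[0,0,-1,0,0,0,0],[0,0,0,0,0,0,0],[0,0,0,0,0,0,0],[0,0,0,0,0,0,0],[0,0,0,0,0,0,0],[0,0,0,0,0,0,0],[0,0,0,0,0,0,0]]]'
python3 - <<'E'
from h import *
import cv2
s=sense(); np.save("s4.npy",s,allow_pickle=True); im=capture("wrist"); w=cam("wrist",s)
th=1.503;c,sn=np.cos(th),np.sin(th);M=np.array([[c,-sn],[sn,c]]);t=np.array([574.8,8.1])
print(M.T@(s['eef_pos'][:2]-t),s['eef_pos'][2],s['force'])
f=lambda x,y,z:proj(*w,[*(M@[x,y]+t),z])
for n,p in dict(home=(90,0,44),prev=(105,0,44),rail=(130,29.5,28),plate=(135,58,16)).items(): print(n,f(*p))
u0,v0=f(100,0,44).astype(int)
hsv=cv2.cvtColor(im,cv2.COLOR_BGR2HSV); m=cv2.inRange(hsv,(8,60,60),(28,255,255))
m[:, :u0-45]=0; m[:,u0+45:]=0; m[:120]=0
ys,xs=np.where(m); print("beige top rows",[(u,int(np.where(m[:,u])[0].min())) for u in range(u0-20,u0+21,8) if m[:,u].any()])
for du in (-12,12): 
  col=[im[r,u0+du].tolist() for r in range(v0-14,v0+16,2)]; print(v0-14,col)
cv2.imwrite("pics/w4.png",cv2.resize(im[max(v0-70,0):v0+80,u0-100:u0+100],None,fx=4,fy=4,interpolation=cv2.INTER_CUBIC)); print(u0,v0)
E
```

```text
time_s: 7.55
eef_pos: [583.8, 132.9, 185.5]
ee_rot: [0.0, 0.73, 0.684, -0.0]
force: [-0.5, -0.1, -0.5]
grip_width: -0.001
grip_force: 0.0
time_s: 8.35
eef_pos: [583.9, 132.7, 234.2]
ee_rot: [-0.0, 0.73, 0.684, -0.0]
force: [0.0, 0.5, 0.3]
grip_width: 0.0
grip_force: 0.0
[124.88118042  -0.62986112] 234.17047849660133 [0.00390486 0.54602417 0.3499239 ]
home [280.72942644 216.88022481]
prev [280.75530616 203.69390349]
rail [254.22941525 178.12640441]
plate [230.02887382 171.79800535]
beige top rows [(260, 211), (268, 211), (276, 211), (284, 211), (292, 211), (300, 211)]
194 [[178, 172, 173], [193, 187, 185], [193, 186, 186], [175, 167, 167], [167, 161, 159], [166, 161, 159], [168, 162, 162], [165, 161, 159], [92, 102, 109], [65, 87, 99], [62, 83, 94], [78, 103, 119], [118, 159, 182], [129, 174, 199], [130, 175, 201]]
194 [[135, 130, 129], [181, 176, 175], [196, 189, 190], [198, 193, 191], [180, 175, 173], [173, 168, 167], [173, 167, 166], [174, 168, 166], [105, 110, 114], [59, 83, 93], [60, 81, 93], [72, 98, 111], [118, 159, 180], [133, 176, 201], [131, 175, 199]]
280 208
```

View pics/w4.png

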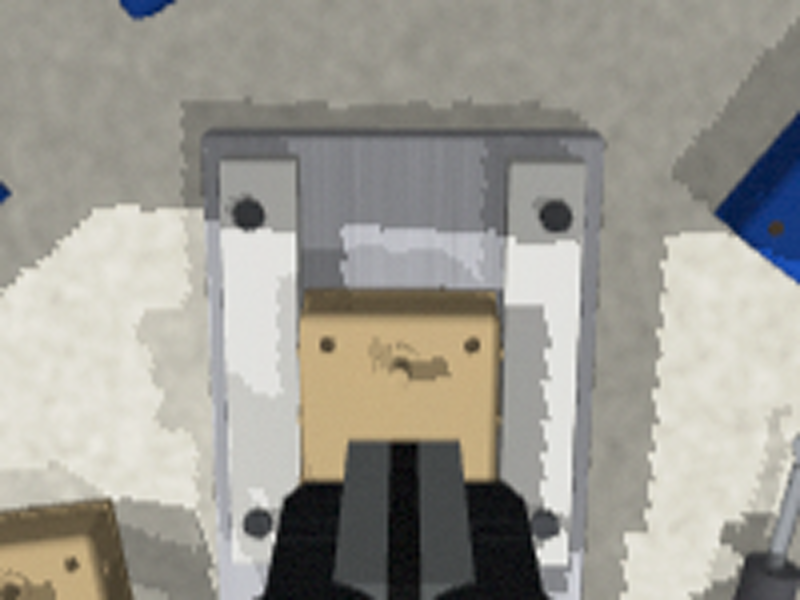

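The housing's top end edge is at crop row ~316, which is image row ~217. The prediction for home was 216.9, and the edge is square in the rails, so the housing is home. Next I go above the gap between arm and handle and measure the handle pad from the scene and top views.

```bash
python3 -m crank '[[[-1,0,0,0,0,0,0],[-1,0,0,0,0,0,0],[-1,0,0,0,0,0,0],[-1,0,0,0,0,0,0],[-1,0,0,0,0,0,0],[-1,0,0,0,0,0,0],[-0.8,0,0,0,0,0,0],[0,0,0,0,0,0,0]]]'
python3 - <<'E'
from h import *
import cv2
s=sense()
th=1.503;c,sn=np.cos(th),np.sin(th);M=np.array([[c,-sn],[sn,c]]);t=np.array([574.8,8.1])
print('tcp F',M.T@(s['eef_pos'][:2]-t),s['eef_pos'][2])
cs,ct=cam("scene"),cam("top")
A,B=cv2.imread("pics/scene0.png"),cv2.imread("pics/top0.png")
def blob(im,c,box):
    m=(im.max(2)<45).astype(np.uint8); x0,y0,x1,y1=box; k=np.zeros_like(m);k[y0:y1,x0:x1]=m[y0:y1,x0:x1]
    n,l,st,ce=cv2.connectedComponentsWithStats(k); i=1+st[1:,4].argmax(); p=np.column_stack(np.where(l==i))[:,::-1]
    return p,ce[i],st[i]
pa,ca,sa=blob(A,0,(250,215,272,240)); pb,cb,sb=blob(B,0,(290,195,312,215)); print(ca,sa,cb,sb)
X=tri([ray(*cs,ca),ray(*ct,cb)]); print('grip centre F',M.T@(X[:2]-t),X[2])
f=lambda m,x,z:proj(*m,[*(M@[x,0]+t),z])
for j,x,z,e in ((0,-59,160,3),(.46,-81,162,16),(.88,-97,160,28)):
    e=np.radians(e); n=np.array([np.cos(e),np.sin(e)]);u=np.array([-n[1],n[0]]); q=np.array([x,z])-7.5*n
    print(j,'grip-end mid', f(cs,*(q+24*u)),f(ct,*(q+24*u)),'pad mid',f(cs,*q),f(ct,*q))
E
```

```text
time_s: 9.2
eef_pos: [572.7, -39.0, 234.4]
ee_rot: [0.0, 0.731, 0.683, -0.0]
force: [0.1, -0.2, 0.7]
grip_width: -0.002
grip_force: 0.0
tcp F [-47.09969644  -1.12532746] 234.43095216575986
[260.11666667 227.5       ] [254 219  13  18 120] [298.41525424 204.56779661] [292 198  13  13 118]
grip centre F [-80.61520748   1.6738353 ] 148.24207757817354
0 grip-end mid [263.83072795 215.45736645] [293.66638707 200.90146712] pad mid [264.52966094 220.92162422] [292.78279256 202.67333136]
0.46 grip-end mid [255.95242749 223.97771435] [305.18440583 201.71287069] pad mid [258.34199403 227.4683987 ] [301.86088554 203.25388401]
0.88 grip-end mid [250.12679293 231.59733866] [313.56224073 202.68411441] pad mid [253.96172995 233.05117573] [308.21042663 203.93527488]
```

```bash
python3 -m crank '[[[0,-0.04,1,0,0,0,0],[0,0,1,0,0,0,0],[0,0,0.96,0,0,0,0],[0,0,0,0,0,0,0],[-0.48,0,0,0,0,0,0],[-0.48,0,0,0,0,0,0],[-0.32,0,0,0,0,0,0],[-0.32,0,0,0,0,0,0]]]'
python3 - <<'E'
from h import *
s=sense(); th=1.503;c,sn=np.cos(th),np.sin(th);M=np.array([[c,-sn],[sn,c]]);t=np.array([574.8,8.1])
print('tcp F',M.T@(s['eef_pos'][:2]-t),s['eef_pos'][2],M.T@s['force'][:2],s['force'][2])
E
```

```text
time_s: 10.0
eef_pos: [569.4, -77.8, 161.3]
ee_rot: [0.0, 0.73, 0.683, 0.0]
force: [0.0, 2.0, -1.0]
grip_width: 0.0
grip_force: 0.6
tcp F [-86.04865914  -0.44770884] 161.26741568453588 [2.00652815 0.10546337] -1.043150152727664
```

```bash
python3 -m crank '[[[-0.24,0,0.12,0,0,0,0],[-0.24,0,0.16,0,0,0,0],[-0.2,0,0.2,0,0,0,0],[-0.2,0,0.2,0,0,0,0],[-0.2,0,0.32,0,0,0,0],[-0.12,0,0.16,0,0,0,0],[0,0,0,0,0,0,0],[0,0,0,0,0,0,0]]]'
python3 - <<'E'
from h import *
import cv2
s=sense(); th=1.503;c,sn=np.cos(th),np.sin(th);M=np.array([[c,-sn],[sn,c]]);t=np.array([574.8,8.1])
print('tcp F',M.T@(s['eef_pos'][:2]-t),s['eef_pos'][2],M.T@s['force'][:2],s['force'][2])
a=capture("scene");b=capture("top")
im=cv2.resize(np.hstack([a[175:295,215:345],b[150:270,200:330]]),(798,368),interpolation=cv2.INTER_CUBIC)
cv2.imwrite("pics/c5.png",cv2.convertScaleAbs(im,alpha=1.4,beta=10))
E
```

```text
time_s: 10.8
eef_pos: [567.2, -106.7, 131.4]
ee_rot: [-0.0, 0.73, 0.684, -0.0]
force: [0.0, -0.2, 0.0]
grip_width: -0.002
grip_force: 0.0
tcp F [-115.04733713   -0.22098309] 131.3626566909709 [-0.17273182 -0.04166486] 0.016729587570071522
```

View pics/c5.png

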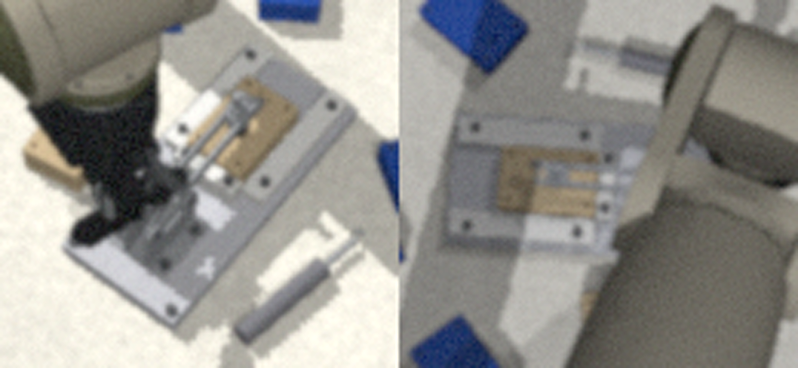

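The handle (crop left (95,228)) is pushed nearly over, and the arm is nearly down over the housing with its end at (245,105). I continue past centre.

```bash
python3 -m crank '[[[-0.12,0,0.22,0,0,0,0],[-0.12,0,0.22,0,0,0,0],[-0.08,0,0.14,0,0,0,0],[-0.08,0,0.14,0,0,0,0],[-0.1,0,0.4,0,0,0,0],[-0.1,0,0.4,0,0,0,0],[0,0,0.1,0,0,0,0],[0,0,0,0,0,0,0]]]'
python3 - <<'E'
from h import *
s=sense(); th=1.503;c,sn=np.cos(th),np.sin(th);M=np.array([[c,-sn],[sn,c]]);t=np.array([574.8,8.1])
print('tcp F',M.T@(s['eef_pos'][:2]-t),s['eef_pos'][2],M.T@s['force'][:2],s['force'][2])
E
```

```text
time_s: 11.7
eef_pos: [566.1, -122.5, 91.0]
ee_rot: [0.0, 0.73, 0.684, -0.001]
force: [-3.2, -0.4, 7.6]
grip_width: -0.0
grip_force: 3.7
tcp F [-130.8464104    -0.17870245] 90.97438962051122 [-0.5837201   3.16913132] 7.552397550357195
```

```bash
python3 -m crank '[[[0,0,0.1,0,0,0,0],[0,0,0.05,0,0,0,0],[0,0,0,0,0,0,0],[0,0,0,0,0,0,0],[0,0,0,0,0,0,0],[0,0,0,0,0,0,0],[0,0,0,0,0,0,0],[0,0,0,0,0,0,0]]]'
python3 -m crank '[[[0,0,-0.4,0,0,0,0],[0,0,-0.8,0,0,0,0],[0,0,-1,0,0,0,0],[0,0,-1,0,0,0,0],[0,0,-1,0,0,0,0],[0,0,-1,0,0,0,0],[0,0,-1,0,0,0,0],[0,0,-1,0,0,0,0]]]'
python3 -m crank '[[[-1,-1,0,0,0,0,0],[-1,-1,0,0,0,0,0],[-1,-1,0,0,0,0,0],[-1,-1,0,0,0,0,0],[-1,-1,0,0,0,0,0],[-1,-1,0,0,0,0,0],[-1,-1,0,0,0,0,0],[0,0,0,0,0,0,0]]]'
python3 - <<'E'
from h import *
import cv2
s=sense(); print(s['force'])
a=capture("scene");b=capture("top")
im=cv2.resize(np.hstack([a[175:295,215:345],b[150:270,200:330]]),(798,368),interpolation=cv2.INTER_CUBIC)
cv2.imwrite("pics/c6.png",cv2.convertScaleAbs(im,alpha=1.4,beta=10))
th=1.503;c,sn=np.cos(th),np.sin(th);M=np.array([[c,-sn],[sn,c]]);t=np.array([574.8,8.1])
k=3.069
for n in ("scene","top"):
    m=cam(n); o=(215,175) if n=="scene" else (200,150); sh=0 if n=="scene" else 399
    for nm,x,z in (("pad locked",-141,94),("pad 2.0",-126,132),("grip end locked",-165,97),("home end",90,44),("tip",40,44)):
        p=proj(*m,[*(M@[x,0]+t),z]); print(n,nm,((p-o)*k+[sh,0]).round())
E
```

```text
time_s: 12.5
eef_pos: [566.3, -123.0, 88.9]
ee_rot: [0.001, 0.73, 0.684, -0.001]
force: [-6.6, -3.7, 18.1]
grip_width: -0.001
grip_force: 8.8
time_s: 13.3
eef_pos: [566.0, -121.9, 267.6]
ee_rot: [-0.0, 0.73, 0.684, -0.0]
force: [-0.5, -0.1, 0.7]
grip_width: 0.002
grip_force: 0.0
time_s: 14.1
eef_pos: [377.9, -287.0, 266.8]
ee_rot: [-0.001, 0.731, 0.682, -0.001]
force: [-0.2, -0.6, -0.3]
grip_width: -0.001
grip_force: 0.0
[-0.20005036 -0.55154808 -0.33752503]
scene pad locked [ 92. 256.]
scene pad 2.0 [102. 217.]
scene grip end locked [ 70. 277.]
scene home end [273.  89.]
scene tip [237. 129.]
top pad locked [772. 182.]
top pad 2.0 [757. 173.]
top grip end locked [801. 183.]
top home end [496. 173.]
top tip [554. 177.]
```

View pics/c6.png

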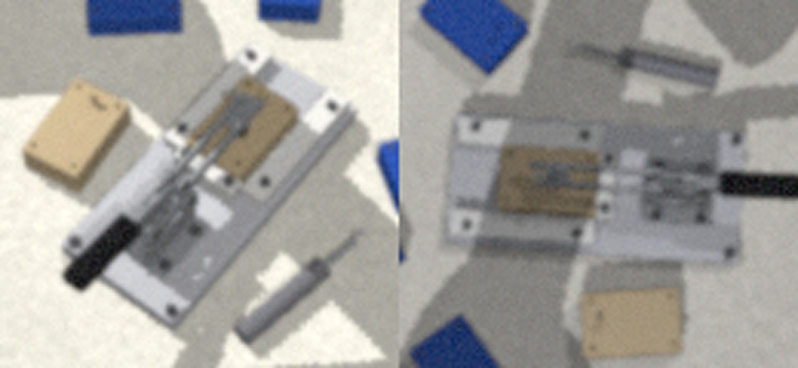

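The handle lies flat: the grip runs (130,230)-(72,278) in the left half, matching the predicted locked end at (70,277). The arm is down on the housing, with the tip near (240,125). The housing's end is at (498,175), against 496 predicted for home. The spare and the deburrer have not moved, and the robot is clear.

```bash
python3 -c "
from rig import *
print(finish_job())"
```

```text
the job is handed in; nothing more can be done
None
```

The moulding is home against the end stop, the toggle clamp is locked onto it, and the job is handed in at about 14 s of robot time, with nothing else seen to move in the views I checked.

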